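# Check that a trolley brake lever stops short of the bar

## Robot

A 6-joint arm with a two-finger parallel gripper is mounted at the origin on the work surface. World frame = base frame: x ahead of the robot, y to its left, z up, the work surface at z = 0. Lengths are in m, angles in rad, forces in N, time in s.
With the tool pointing down it reaches from about 0.425 to 0.95 m from the base axis. Payload 3.5 kg.
Tool frame: the origin (TCP) lies at the very end of the fingers, on their centre line; the grasp point (between the pads) lies ctrl.grip_point_offset behind it (ctrl.grip_point_offset is the distance from the TCP to the grasp point, in m); z points along the fingers, y is the direction in which the jaws open and shut (so a half turn about z gives the same grasp; the last joint's range is limited). The gripper opens to 85 mm and grips with 20 to 120 N. Pads are 22 mm wide; open, the fingers measure 114 mm over their backs; the gripper's body (76 mm by 85 mm) begins 54 mm behind the grasp point. The pads swing forward as they close: fully open they stand 13 mm farther back than shut.
Start: joints at [-1.276, 0.286, 1.577, -0, 1.279, -0.15], TCP at [0.29, -0.609, 0.231] pointing down, gripper open.
Joint ranges: [-2.77, 2.77], [-0.9, 2.22], [0.21, 2.48], [-1.53, 4.67], [0.24, 2.81], [-2.84, 2.84]. Speed limits (rad/s): [2.79, 2.79, 3.14, 3.14, 3.14, 3.14].

## Interface

Orientations are given as a unit quaternion [x, y, z, w].
In Python, from plant import telemetry, imaging, ticket, finder, ctrl gives the robot as it stands. The module is installed in compiled form; this text tells all that it offers.
- The arm moves only by the shell command python3 -m crank 'ROWS' [FORCE]. ROWS is JSON, a list of rows, each a list of 7 numbers: the shift along the tool's x, y, z scaled (see below), then the turn, a rotation vector about the tool's x, y, z scaled (see below), then the opening, from 0 (shut) to 1 (fully open). A call has 1 to 12 rows; each row is the pose to reach, as a shift and turn from the pose commanded when the call began, along the tool's axes at that moment; what a row does not reach only later rows make up. The controller multiplies each number of a shift by 0.15 m and each number of a turn by 90 degrees. A row lasts 1/10 s, in which the tool goes at most 50 mm and 8.59 degrees, less where a joint would pass 70% of its speed; a pose out of reach is approached as far as the arm can. A call with a number of a shift or a turn outside -1 to 1 is refused whole. A call with a gripper value outside its range is refused whole. The fingers move at their own pace and stop on an object; FORCE is the grip in N (left out, the last holds). Time passes only in rows, so rows that repeat a pose let the fingers close. It gives the time, the measured TCP pose, the force and the opening at its end, in the units of the state.
- telemetry.get_state(): the state, without advancing time (a new reading comes with each control period).
- imaging.read_camera(name): name is "side" or "top" or "wrist"; returns a dict with "pixels" (480x640x3 uint8, red, green, blue), "vfov" (degrees; the focal length in pixels is half the picture's height over the tangent of half this angle, whatever the lens; pixels are square), "cx", "cy" (the principal point, pixels), "distortion" ([k1, k2, p1, p2, k3] as OpenCV has them; the pictures are not rectified), "rvec" (rotation vector, rad) and "tvec" (3), from world to camera coordinates, as OpenCV has them. Camera axes: x right, y down, z forward; pixel columns grow to the right and rows downward; lengths in m; the calibration is good to about 2 mm. A picture is of the moment at which its call begins. There is no depth.
- ticket.sign_off(): hands the job in, once; it reports no verdict.
Trained networks look in a picture, given as the dict that the camera call returned (one of the last four; its "shot" number tells which), for a name from the list of things; names that differ only in an ending like _2 or _b are one class to them, and where a whole thing is asked for, a point or a joint stands for the part that bears it (a point fixed in the world has none). Each returns a list of dicts, best first, with "confidence" (0 to 1); they miss things now and then, are a little off and sometimes report something else, mostly with a low value. They report only what shows in the picture. A call takes as long as a camera call. They do not tell look-alikes from the thing itself.
- finder.masks_of(label, picture): "pixels" (480x640 bool, what is visible of it) and "extent" ([left, top, right, bottom] in pixels, round what is visible of it).
- finder.pinpoint(label, picture): "location" ([row, column] in pixels: a listed point, or the origin of a listed thing).
The state is a dict: "time": time; "qpos": joint angles; "dq": joint speeds; "joint_efforts": joint torques, N m; "eef_pos": TCP position; "tcp_rot": TCP orientation; "contact_force": force on the tool from outside, world axes, zero at the start; "wrist_torque": the same for the moment, N m; "opening": opening from 0.0 (shut) to 1.0 (fully open).
Only numpy, scipy, OpenCV 4.12 (cv2) and the standard library are available. Lean on these libraries where they do the work, as an engineer would, in place of code of your own. Each camera call takes 0.05 s, during which the arm holds its last target.

## Task

Check the orange brake lever of the drum trolley handle: with the outside of the fingers on its outer face, press it in towards the bar until it comes up against its stop, short of the bar, and finish while still holding it there with a steady light push so that the gap can be measured. Do not grip the lever or reach behind it, do not strain it, and leave the blue lever and the jar, tub and bowl alone.

Things in the scene. Friction and masses are not known exactly. Their poses are not given: they have to be found in the camera images.
- orange: fixed bench stand with a trolley bar end and the orange brake lever (the one to check). Origin: underside centre of its 110 x 220 x 12 mm base plate. Bar: 34 mm thick over its black sleeve, level along local y, axis 150 mm above the origin, from y +110 to -132 mm; post and 44 x 34 x 44 mm clamp at y +80, top 172 mm. The lever is on the bar's local -x side, roughly towards the robot.
- orange_press (a point): where to press the orange lever: on the blade's outer face, 85 mm from the pivot, at mid height, 150 mm above the bench. Blade level, 12 mm thick, 16 mm high, small ball end 122 mm from the pivot. Moves with the lever; its x axis is square to the blade, pointing in to the bar; its -y axis runs from pivot to free end.
- orange_pivot (a point): pivot of the orange lever: a vertical pin 55 mm out from the bar's axis, 150 mm above the bench, between two black bracket plates.
- orange_bar (a point): point on the bar's axis behind the orange blade, 150 mm above the bench. Its axes are those of orange: x is level and square to the bar, pointing away from the lever's side, so the lever is pressed in along this +x.
- orange_lever (a joint): angle of the orange lever, rad. 0 = fully out, held by its spring (blade leans 0.15 rad outwards); grows as it goes in; a stop ends it at 0.30 (about 25 mm of travel at the press point, some 20 mm of clear space left before the bar). The spring takes about 1.5 N at the press point to start, 5 N at the stop; beyond that it hardly yields.
- blue: fixed bench stand with a trolley bar end and the blue brake lever (not to be touched). Origin: underside centre of its 110 x 220 x 12 mm base plate. Bar: 34 mm thick over its black sleeve, level along local y, axis 150 mm above the origin, from y +110 to -132 mm; post and 44 x 34 x 44 mm clamp at y +80, top 172 mm. The lever is on the bar's local -x side, roughly towards the robot.
- blue_press (a point): where to press the blue lever: on the blade's outer face, 85 mm from the pivot, at mid height, 150 mm above the bench. Blade level, 12 mm thick, 16 mm high, small ball end 122 mm from the pivot. Moves with the lever; its x axis is square to the blade, pointing in to the bar; its -y axis runs from pivot to free end.
- blue_pivot (a point): pivot of the blue lever: a vertical pin 55 mm out from the bar's axis, 150 mm above the bench, between two black bracket plates.
- blue_bar (a point): point on the bar's axis behind the blue blade, 150 mm above the bench. Its axes are those of blue: x is level and square to the bar, pointing away from the lever's side, so the lever is pressed in along this +x.
- blue_lever (a joint): angle of the blue lever, rad. 0 = fully out, held by its spring (blade leans 0.15 rad outwards); grows as it goes in; a stop ends it at 0.30 (about 25 mm of travel at the press point, some 20 mm of clear space left before the bar). The spring takes about 1.5 N at the press point to start, 5 N at the stop; beyond that it hardly yields.
- orange_face: outer half (6 mm thick) of the orange blade, the side that is pressed; turns with the lever. Origin at the pivot.
- orange_back: inner half (6 mm thick) of the orange blade, the side that looks at the bar and must not be touched by the fingers; turns with the lever. Origin at the pivot.
- jar_mid (a point): middle of a loose green glass jar with a metal cap, 68 mm diameter, 115 mm tall, standing upright on the bench in front of the orange handle's post; leave it alone. z axis along the jar.
- tub_mid (a point): middle of a loose white plastic tub, 80 mm diameter, 110 mm tall, standing upright on the bench in front of the blue handle's post; leave it alone. z axis along the tub.
- bowl_mid (a point): middle of a loose steel bowl, 120 mm diameter, 50 mm tall, standing on the kitchen scale behind the handles; leave it alone. z axis along the bowl's axis.
- scale: grey kitchen scale, fixed, 190 x 150 mm, 22 mm high with a 120 mm round pan up to 34 mm. Origin: centre of its underside.
Not all that is in view belongs to the job. What is shaped like the part that bears bowl_mid but green or pink is not meant. What is shaped like the part that bears jar_mid but black is not meant.

How it is judged:
By the outcome, as a careful person would: the job done as asked, in the order asked, and still so for the second after the job is handed in, while the arm keeps its last pose, push and grip.
It also fails if it takes over 35 s, if anything falls off the work surface, if the arm or the gripper's body presses on something with over 40 N, if the wrist force passes 120 N, or if a joint passes its speed limit or range.

## Working session

There is one attempt and no reset: what is moved stays moved. The work goes in short steps, Python scripts to look and compute and a shell command to move; the robot and the scene stay as the last step left them, time stands still between calls to the robot, and variables do not carry over. Pictures are saved under pics/ and viewed, and the job is handed in when it is done.

```bash
mkdir -p pics
cat > h.py <<'E'
import numpy as np, cv2
from plant import telemetry, imaging, ticket, finder, ctrl
def K(p):
    f=240/np.tan(np.radians(p['vfov'])/2); return np.array([[f,0,p['cx']],[0,f,p['cy']],[0,0,1.]])
def ray(p,rc):
    u=cv2.undistortPoints(np.array([[[rc[1],rc[0]]]],float),K(p),np.array(p['distortion'],float))[0,0]
    R=cv2.Rodrigues(np.array(p['rvec'],float))[0]; t=np.array(p['tvec'],float).ravel()
    d=R.T@np.array([u[0],u[1],1]); return -R.T@t,d/np.linalg.norm(d)
def atz(p,rc,z):
    o,d=ray(p,rc); return o+d*(z-o[2])/d[2]
def proj(p,X):
    q=cv2.projectPoints(np.array(X,float).reshape(-1,1,3),np.array(p['rvec'],float),np.array(p['tvec'],float),K(p),np.array(p['distortion'],float))[0].reshape(-1,2); return q
def save(p,n): cv2.imwrite('pics/'+n,cv2.cvtColor(p['pixels'],cv2.COLOR_RGB2BGR))
E
python3 - <<'E'
from h import *
s=telemetry.get_state(); print({k:np.round(v,3) for k,v in s.items()}, ctrl.grip_point_offset)
Z={'orange':0,'orange_press':.15,'orange_pivot':.15,'orange_bar':.15,'blue_press':.15,'blue_pivot':.15,'blue_bar':.15,'jar_mid':.0575,'tub_mid':.055,'bowl_mid':.06}
for c in ['top','side','wrist']:
    p=imaging.read_camera(c); save(p,c+'0.png')
    print(c, -cv2.Rodrigues(np.array(p['rvec'],float))[0].T@np.array(p['tvec'],float))
    if c=='wrist': continue
    for n,z in Z.items():
        for d in finder.pinpoint(n,p)[:3]:
            print(n,np.round(d['location']),round(d['confidence'],2),np.round(atz(p,d['location'],z),3))
E
```

```text
{'time': np.float64(0.0), 'qpos': array([-1.276,  0.287,  1.578, -0.   ,  1.279, -0.15 ]), 'dq': array([-0.002,  0.002, -0.   ,  0.001,  0.001, -0.   ]), 'joint_efforts': array([ 0.0000e+00, -4.0597e+01, -2.9263e+01, -0.0000e+00,  6.0000e-03,
        0.0000e+00]), 'eef_pos': array([ 0.29 , -0.609,  0.23 ]), 'tcp_rot': array([ 0.975,  0.221, -0.   , -0.001]), 'contact_force': array([ 0.412, -0.239, -0.503]), 'wrist_torque': array([-0.01 , -0.022,  0.015]), 'opening': np.float64(1.0)} 0.0187
top [0.36297852 0.00968542 1.14765589]
orange [237. 248.] 0.78 [0.573 0.193 0.   ]
orange_press [256. 268.] 0.58 [0.507 0.127 0.15 ]
orange_press [312. 221.] 0.43 [0.399 0.216 0.15 ]
orange_pivot [256. 225.] 0.89 [0.508 0.212 0.15 ]
orange_bar [213. 272.] 0.8 [0.594 0.122 0.15 ]
blue_press [262. 445.] 0.65 [ 0.497 -0.217  0.15 ]
blue_pivot [248. 400.] 0.88 [ 0.525 -0.131  0.15 ]
blue_bar [225. 454.] 0.79 [ 0.57  -0.238  0.15 ]
jar_mid [311. 221.] 0.62 [0.405 0.235 0.058]
jar_mid [366. 212.] 0.57 [0.292 0.251 0.058]
tub_mid [304. 370.] 0.81 [ 0.419 -0.077  0.055]
bowl_mid [154. 437.] 0.95 [ 0.749 -0
[... 208 characters left out ...]
313.] 0.3 [ 0.497 -0.155  0.   ]
orange_press [173. 313.] 0.9 [0.511 0.129 0.15 ]
orange_pivot [142. 313.] 0.7 [0.514 0.212 0.15 ]
orange_bar [170. 358.] 0.89 [0.591 0.133 0.15 ]
orange_bar [366. 356.] 0.25 [ 0.554 -0.229  0.15 ]
blue_press [361. 312.] 0.6 [ 0.497 -0.218  0.15 ]
blue_pivot [303. 325.] 0.92 [ 0.519 -0.133  0.15 ]
jar_mid [172. 260.] 0.73 [0.402 0.233 0.057]
jar_mid [171. 206.] 0.67 [0.29  0.242 0.057]
jar_mid [174. 314.] 0.32 [0.513 0.22  0.057]
tub_mid [303. 270.] 0.8 [ 0.431 -0.075  0.055]
bowl_mid [391. 491.] 0.96 [ 0.757 -0.245  0.06 ]
bowl_mid [206. 444.] 0.91 [0.762 0.117 0.06 ]
bowl_mid [283. 467.] 0.71 [ 0.765 -0.058  0.06 ]
wrist [ 0.36094309 -0.57536288  0.37447868]
```

View pics/top0.png

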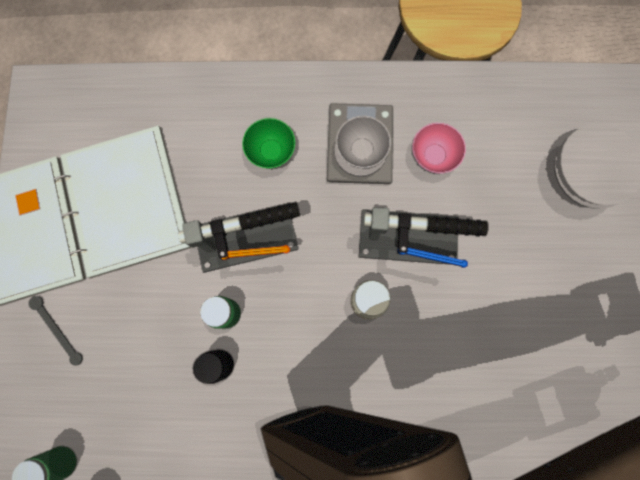

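View pics/side0.png

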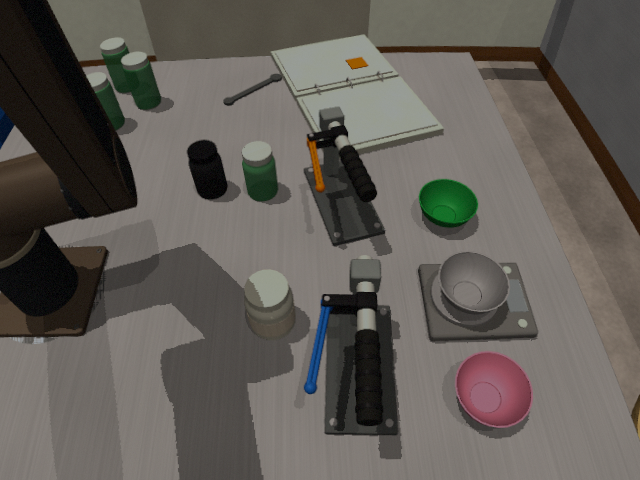

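Run:
```python
import cv2
a=cv2.imread('pics/top0.png')[190:390,170:330]
cv2.imwrite('pics/crop0.png',cv2.resize(a,None,fx=3,fy=3,interpolation=cv2.INTER_CUBIC)[:600])
```

```text
(no output)
```

View pics/crop0.png

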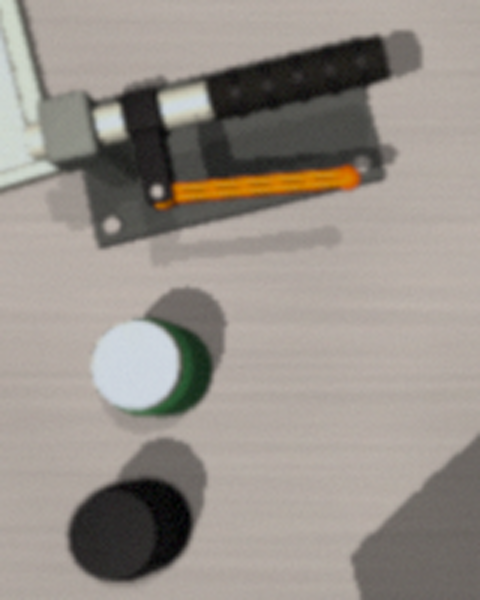

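Candidates in the top picture:
- **Levers:** the orange one runs from the pivot at (225,256) to the ball at (290,249). The blue one is at (405–465, 250–264). The orange lever is the one to press.
- **Jars:** the green jar with the pale cap at (215,312) stands in front of the orange post. The one at (212,366) is black, so it isn't meant. Another green one sits far off at the lower left.

The crop confirms this. Next I'll fit the lever geometry.

```bash
cat > lever.py <<'E'
from h import *
def lever(c,p=None,zt={'top':.158,'side':.158}):
    p=p or imaging.read_camera(c)
    hsv=cv2.cvtColor(p['pixels'],cv2.COLOR_RGB2HSV)
    m=cv2.inRange(hsv,(8,180,90),(22,255,255))
    n,l,st,ce=cv2.connectedComponentsWithStats(m)
    best=None
    for i in range(1,n):
        if c=='top' and not(215<ce[i][0]<310 and 200<ce[i][1]<290): continue
        if c=='side' and not(290<ce[i][0]<380 and 110<ce[i][1]<220): continue
        if best is None or st[i][4]>st[best][4]: best=i
    ys,xs=np.nonzero(l==best)
    P=np.array([atz(p,(y,x),.155)[:2] for y,x in zip(ys,xs)])
    v=cv2.fitLine(P.astype(np.float32),cv2.DIST_HUBER,0,.001,.001).ravel()
    d=v[:2] if v[1]<0 else -v[:2]
    t=(P-v[2:])@d
    return p,v[2:],d,v[2:]+t.min()*d,v[2:]+t.max()*d,len(P)
E
python3 - <<'E'
from lever import *
for c in ['top','side']:
    p,m,d,a,b,n=lever(c); print(c,n,'ctr',m,'dir',d,'ang',np.arctan2(d[0],-d[1]),'ends',a,b,np.linalg.norm(a-b))
    m=finder.masks_of('orange_back',p); print([ (x['confidence'],x['extent']) for x in m[:2]])
    # sleeve/bar axis: dark sleeve
    if c=='top':
        for r,cc in [(236,192),(208.5,299),(214.5,271)]: print(atz(p,(r,cc),.16))
E
```

```text
top 442 ctr [0.51574725 0.14867245] dir [ 0.10818221 -0.9941311 ] ang 0.10839434 ends [0.50825501 0.21752171] [0.52250976 0.08652898] 0.13176605346161352
[(0.66, [225.5, 245.7, 283.1, 255.1])]
[0.54522161 0.27630813 0.16      ]
[0.60021051 0.06764366 0.16      ]
[0.58815611 0.12239737 0.16      ]
side 353 ctr [0.51621103 0.141346  ] dir [ 0.09987681 -0.9949998 ] ang 0.1000436 ends [0.50847425 0.21842197] [0.52226993 0.08098558] 0.13812705396056713
[(0.62, [310.6, 143.1, 321.5, 182.7]), (0.53, [439.1, 249.9, 508.4, 315.7])]
```

The lever sits at about 0.104 rad in the world, so the bar's yaw is about 0.254. At the stop, the press-face normal should be at about 0.40 rad. I'll shut the fingers and move over at height, clear of everything.

```bash
python3 -m crank '[[0.2,-0.235,0,0,0,0,0],[0.4,-0.47,0,0,0,0,0],[0.6,-0.705,0,0,0,0,0],[0.8,-0.94,0,0,0,0,0],[0.8,-0.94,0,0,0,0,0]]' 20
python3 -m crank '[[0.2,-0.235,0,0,0,0,0],[0.4,-0.47,0,0,0,0,0],[0.6,-0.705,0,0,0,0,0],[0.8,-0.94,0,0,0,0,0],[0.8,-0.94,0,0,0,0,0]]'
python3 -m crank '[[0.2,-0.235,0,0,0,0,0],[0.4,-0.47,0,0,0,0,0],[0.6,-0.705,0,0,0,0,0],[0.8,-0.94,0,0,0,0,0],[0.8,-0.94,0,0,0,0,0]]'
```

```text
time: 1.85
eef_pos: [0.3392, -0.4255, 0.2308]
tcp_rot: [0.975, 0.223, 0.0, -0.001]
contact_force: [-0.4, -0.4, -0.5]
opening: 0.147
time: 2.35
eef_pos: [0.3866, -0.2478, 0.2315]
tcp_rot: [0.975, 0.223, 0.0, -0.0]
contact_force: [-0.2, -0.3, -0.4]
opening: -0.002
time: 2.85
eef_pos: [0.4344, -0.0692, 0.2318]
tcp_rot: [0.975, 0.224, 0.001, -0.0]
contact_force: [0.8, -1.1, -0.0]
opening: -0.002
```

```bash
python3 -m crank '[[0.2,-0.23,0,0,0,0,0],[0.4,-0.46,0,0,0,0,0],[0.6,-0.7,0,0,0,0,0],[0.76,-0.92,0,0,0,0,0],[0.76,-0.92,0,0,0,0,0]]'
python3 -m crank '[[0,0,0,0,0,-0.09,0],[0,0,0,0,0,-0.18,0],[0,0,0,0,0,-0.27,0],[0,0,0,0,0,-0.36,0],[0,0,0,0,0,-0.45,0],[0,0,0,0,0,-0.54,0],[0,0,0,0,0,-0.63,0],[0,0,0,0,0,-0.72,0],[0,0,0,0,0,-0.81,0],[0,0,0,0,0,-0.9,0],[0,0,0,0,0,-0.97,0],[0,0,0,0,0,-0.97,0]]'
python3 - <<'E'
from lever import *
from scipy.spatial.transform import Rotation as R
s=telemetry.get_state(); print(s['eef_pos'],s['contact_force'],np.round(s['qpos'],2)); print(R.from_quat(s['tcp_rot']).as_matrix().round(3))
for c in ['top','side']:
    p=imaging.read_camera(c); save(p,c+'1.png')
E
```

```text
time: 3.35
eef_pos: [0.4781, 0.1034, 0.2316]
tcp_rot: [0.975, 0.223, 0.0, -0.0]
contact_force: [-0.1, -1.0, -0.2]
opening: -0.003
time: 4.55
eef_pos: [0.4776, 0.0992, 0.2314]
tcp_rot: [0.554, 0.832, -0.0, 0.0]
contact_force: [-0.4, 0.3, -0.4]
opening: 0.001
[0.47762863 0.09915119 0.23143633] [-0.36418779  0.34662685 -0.40009822] [-0.   -0.14  2.02 -0.    1.25 -0.4 ]
[[-0.385  0.923  0.   ]
 [ 0.923  0.385 -0.001]
 [-0.001  0.    -1.   ]]
```

View pics/side1.png

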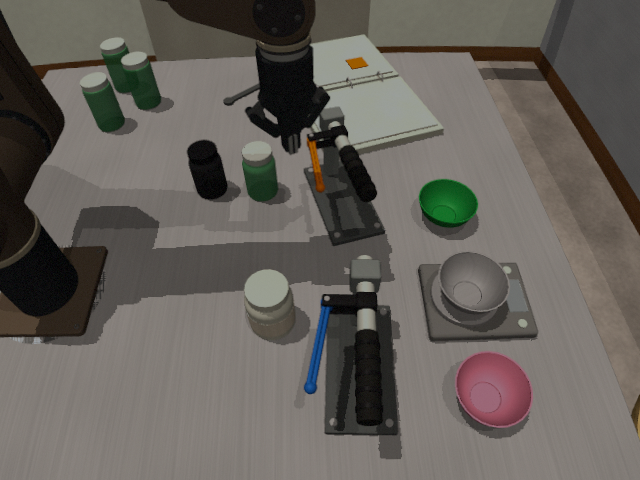

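Run:
```python
import cv2
a=cv2.imread('pics/side1.png')[60:210,200:400]
cv2.imwrite('pics/crop1.png',cv2.resize(a,None,fx=4,fy=4,interpolation=cv2.INTER_CUBIC))
```

```text
(no output)
```

View pics/crop1.png

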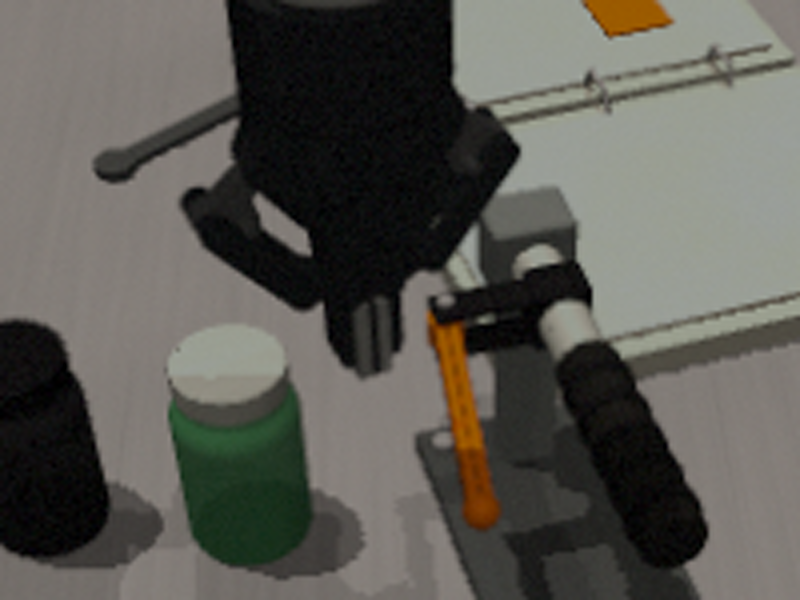

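```bash
python3 -m crank '[[0.04,0,0.2,0,0,0,0],[0.04,0,0.4,0,0,0,0],[0.04,0,0.55,0,0,0,0],[0.04,0,0.62,0,0,0,0],[0.04,0,0.62,0,0,0,0]]'
python3 - <<'E'
from lever import *
f=[]
for i in range(6):
    p=imaging.read_camera(['top','side'][i%2]); f.append(telemetry.get_state()['contact_force'])
    if i<2: save(p,['top','side'][i]+'2.png')
    if i<2: print(lever(['top','side'][i],p)[1:])
s=telemetry.get_state(); print(s['eef_pos'],np.mean(f,0),np.std(f,0))
import cv2
a=cv2.imread('pics/side2.png')[60:210,200:400]
cv2.imwrite('pics/crop2.png',cv2.resize(a,None,fx=4,fy=4,interpolation=cv2.INTER_CUBIC))
E
```

```text
time: 5.15
eef_pos: [0.4737, 0.1062, 0.1368]
tcp_rot: [0.554, 0.832, -0.001, -0.001]
contact_force: [-0.2, 0.1, 0.6]
opening: -0.001Traceback (most recent call last):
  File "<stdin>", line 6, in <module>
  File "lever.py", line 14, in lever
    v=cv2.fitLine(P.astype(np.float32),cv2.DIST_HUBER,0,.001,.001).ravel()
      ~~~~~~~~~~~^^^^^^^^^^^^^^^^^^^^^^^^^^^^^^^^^^^^^^^^^^^^^^^^^
cv2.error: OpenCV(4.12.0) /io/opencv/modules/imgproc/src/linefit.cpp:618: error: (-215:Assertion failed) npoints2 >= 0 || npoints3 >= 0 in function 'fitLine'
```

```bash
cat > look.py <<'E'
import sys
from lever import *
n=sys.argv[1]; f=[]
for i in range(int(sys.argv[2]) if len(sys.argv)>2 else 4):
    p=imaging.read_camera('side'); f.append(telemetry.get_state()['contact_force'])
save(p,'side%s.png'%n)
try:
    q=lever('side',p); d=q[2]; print('lever ang',np.arctan2(d[0],-d[1]),'ends',q[3],q[4],q[5])
except Exception as e: print('no lever')
s=telemetry.get_state(); f=np.array(f)
print(s['time'],s['eef_pos'],'F',f.mean(0).round(2),f.std(0).round(2),'along',(f@[.923,.385,0]).mean().round(2))
a=cv2.imread('pics/side%s.png'%n)[90:210,270:430]
cv2.imwrite('pics/crop%s.png'%n,cv2.resize(a,None,fx=5,fy=5,interpolation=cv2.INTER_CUBIC))
E
python3 look.py 2
```

```text
lever ang 0.07069524 ends [0.51636046 0.15842602] [0.52184189 0.08101906] 176
5.4 [0.47579582 0.10655054 0.13998253] F [ 0.02 -0.14  0.34] [0.45 0.53 0.14] along -0.04
```

View pics/crop2.png

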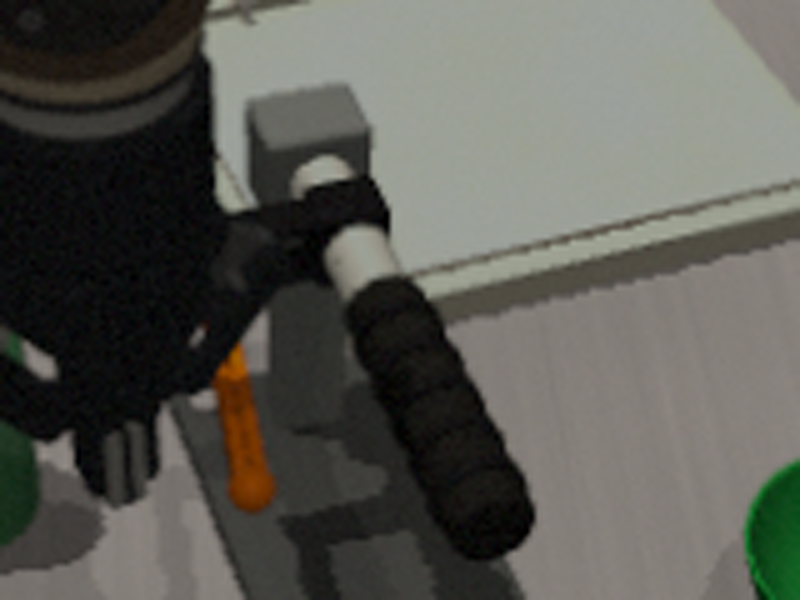

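The fingers are just outside the blade with a clear gap: tips at about (293,188) in the side picture, ball at (320,186). I'll advance slowly.

```bash
python3 -m crank '[[0,0.027,0.01,0,0,0,0],[0,0.053,0.013,0,0,0,0],[0,0.08,0.013,0,0,0,0],[0,0.107,0.013,0,0,0,0],[0,0.12,0.013,0,0,0,0]]'; python3 look.py 3
python3 -m crank '[[0,0.01,0,0,0,0,0],[0,0.02,0,0,0,0,0],[0,0.03,0,0,0,0,0],[0,0.03,0,0,0,0,0]]'; python3 look.py 4
```

```text
time: 5.9
eef_pos: [0.4917, 0.1138, 0.1364]
tcp_rot: [0.553, 0.833, 0.0, 0.0]
contact_force: [-0.7, -0.9, -0.0]
opening: 0.0
lever ang 0.067137666 ends [0.51797074 0.13566641] [0.52164543 0.08101509] 135
6.1 [0.49114062 0.11361345 0.13625259] F [-0.63 -0.19  0.28] [0.44 0.11 0.49] along -0.65
time: 6.5
eef_pos: [0.4956, 0.1153, 0.1364]
tcp_rot: [0.553, 0.833, 0.0, 0.0]
contact_force: [-0.7, 0.9, 0.8]
opening: -0.0
lever ang 0.050728757 ends [0.51871748 0.13764648] [0.5215906  0.08105812] 134
6.7 [0.49533193 0.11531286 0.13636291] F [0.09 0.11 0.26] [0.24 0.57 0.23] along 0.13
```

View pics/crop4.png

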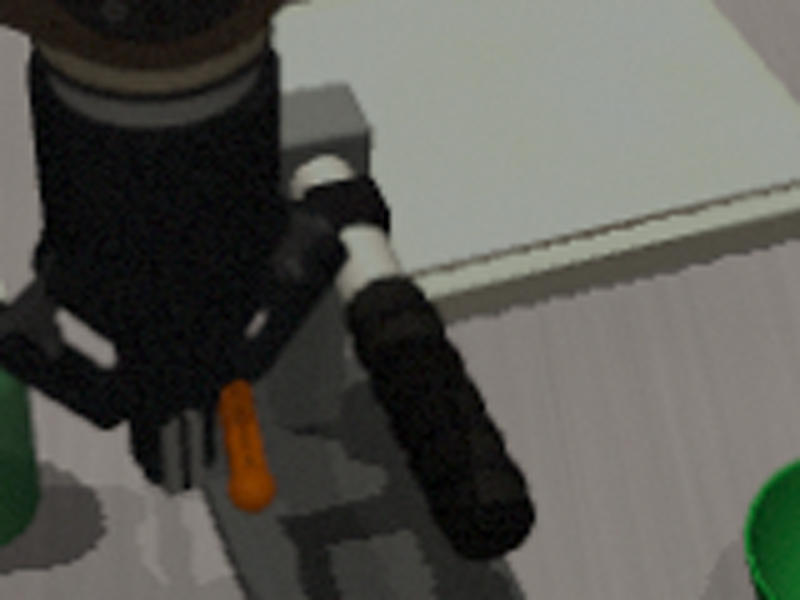

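```bash
python3 -m crank '[[0,0.01,0,0,0,0,0],[0,0.02,0,0,0,0,0],[0,0.03,0,0,0,0,0],[0,0.04,0,0,0,0,0],[0,0.04,0,0,0,0,0]]'; python3 look.py 5
python3 -m crank '[[0,0.01,0,0,0,0,0],[0,0.02,0,0,0,0,0],[0,0.03,0,0,0,0,0],[0,0.04,0,0,0,0,0],[0,0.04,0,0,0,0,0]]'; python3 look.py 6
```

```text
time: 7.2
eef_pos: [0.5008, 0.1176, 0.1362]
tcp_rot: [0.553, 0.833, -0.0, -0.0]
contact_force: [-1.3, -0.7, -0.1]
opening: 0.001
lever ang 0.026487784 ends [0.52193163 0.13762316] [0.52343067 0.08104271] 128
7.4 [0.5007049  0.11757251 0.13621722] F [-1.48 -1.5   0.08] [0.4  0.22 0.17] along -1.94
time: 7.9
eef_pos: [0.5065, 0.12, 0.1363]
tcp_rot: [0.553, 0.833, -0.0, -0.0]
contact_force: [-2.1, -2.0, -0.5]
opening: -0.003
lever ang 0.08492704 ends [0.52595095 0.13724175] [0.53075479 0.0808135 ] 130
8.1 [0.50632625 0.11997297 0.13629756] F [-1.85 -1.63 -0.38] [0.25 0.54 0.24] along -2.34
```

View pics/crop6.png

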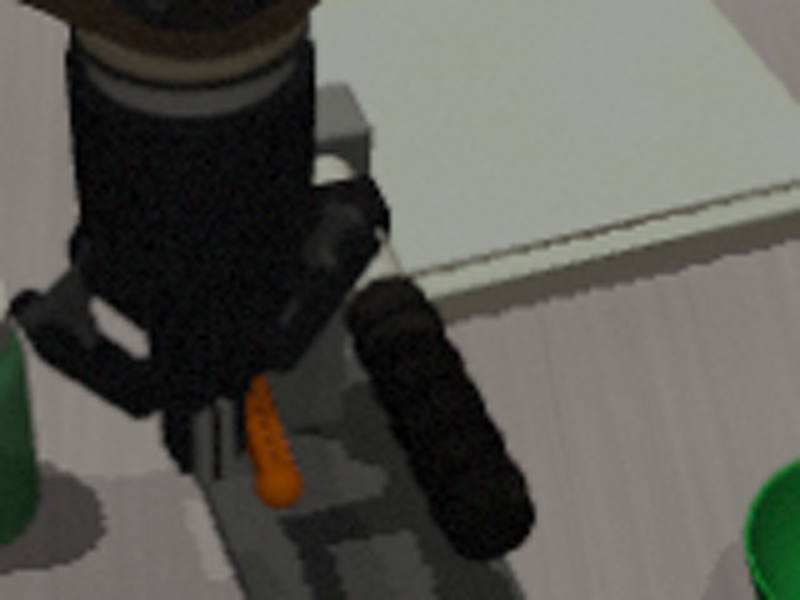

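```bash
python3 -m crank '[[0,0.015,0,0,0,0,0],[0,0.03,0,0,0,0,0],[0,0.045,0,0,0,0,0],[0,0.06,0,0,0,0,0],[0,0.06,0,0,0,0,0]]'; python3 look.py 7
python3 -m crank '[[0,0.01,0,0,0,0,0],[0,0.02,0,0,0,0,0],[0,0.02,0,0,0,0,0]]'; python3 look.py 8
```

```text
time: 8.6
eef_pos: [0.5149, 0.1234, 0.1363]
tcp_rot: [0.553, 0.833, -0.0, -0.0]
contact_force: [-1.9, -2.2, 0.1]
opening: 0.001
lever ang 0.18992968 ends [0.53293214 0.13673141] [0.54298479 0.08444109] 125
8.8 [0.51464498 0.12338514 0.13631024] F [-2.27 -2.57 -0.31] [0.31 0.41 0.19] along -3.08
time: 9.1
eef_pos: [0.5176, 0.1246, 0.1363]
tcp_rot: [0.553, 0.833, -0.0, -0.0]
contact_force: [-2.6, -3.4, -0.5]
opening: -0.001
lever ang 0.21863574 ends [0.53461772 0.13911448] [0.54669845 0.08474267] 131
9.3 [0.51745134 0.12455963 0.13632137] F [-2.11 -2.97 -0.34] [0.32 0.26 0.35] along -3.09
```

```bash
python3 -m crank '[[0,0.01,0,0,0,0,0],[-0.003,0.02,0,0,0,0,0],[-0.005,0.03,0,0,0,0,0],[-0.005,0.03,0,0,0,0,0]]'; python3 look.py 9
python3 -m crank '[[0,0.007,0,0,0,0,0],[0,0.014,0,0,0,0,0],[0,0.014,0,0,0,0,0]]'; python3 look.py 10
```

```text
time: 9.7
eef_pos: [0.522, 0.1259, 0.1363]
tcp_rot: [0.553, 0.833, 0.0, -0.0]
contact_force: [-2.9, -2.0, 1.0]
opening: -0.0
lever ang 0.26237258 ends [0.53890314 0.13906281] [0.55286391 0.08707969] 128
9.9 [0.52181007 0.125865   0.13631386] F [-3.62 -2.09  0.41] [0.52 0.33 0.15] along -4.14
time: 10.2
eef_pos: [0.5239, 0.1265, 0.1363]
tcp_rot: [0.553, 0.833, -0.0, -0.0]
contact_force: [-3.6, -2.1, -0.1]
opening: -0.0
lever ang 0.2822325 ends [0.54084272 0.13900488] [0.55550596 0.08843725] 121
10.4 [0.5237982  0.12647729 0.13630614] F [-3.55 -1.99 -0.46] [0.23 0.69 0.31] along -4.04
```

View pics/crop10.png

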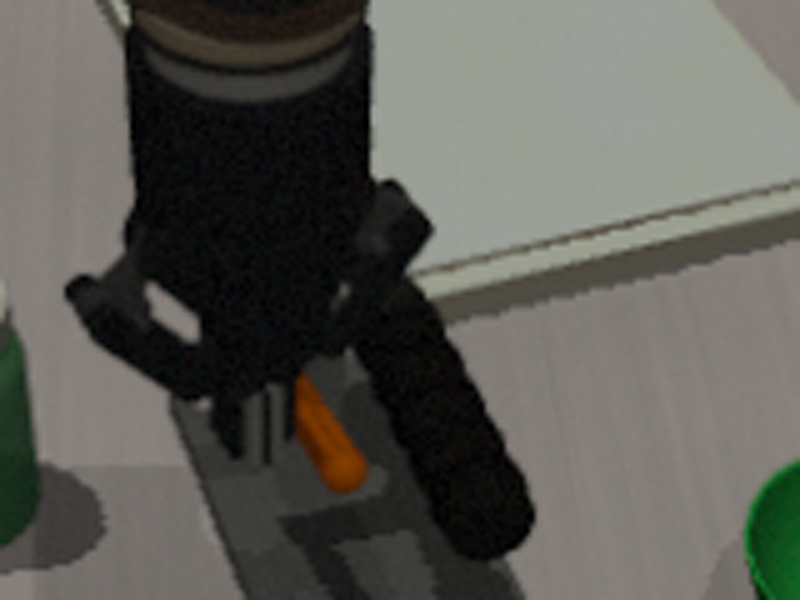

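```bash
python3 -m crank '[[0,0.007,0,0,0,0,0],[0,0.007,0,0,0,0,0]]' >/dev/null; python3 look.py 11 8
python3 -m crank '[[0,0.007,0,0,0,0,0],[0,0.007,0,0,0,0,0]]'>/dev/null; python3 look.py 12 8
```

```text
lever ang 0.29534143 ends [0.54185103 0.13867376] [0.55700367 0.08886876] 126
11.0 [0.52482084 0.12678286 0.13631786] F [-3.15 -2.89 -0.72] [0.42 0.35 0.25] along -4.02
lever ang 0.291833 ends [0.54301247 0.13902768] [0.55799135 0.08916622] 126
11.6 [0.52583229 0.12714997 0.13634642] F [-2.64 -3.82 -0.88] [0.32 0.51 0.5 ] along -3.91
```

```bash
python3 -m crank '[[-0.003,0.007,0,0,0,0,0],[-0.003,0.007,0,0,0,0,0]]' >/dev/null; python3 look.py 13 8
```

```text
lever ang 0.30188543 ends [0.5438394  0.13864098] [0.55930762 0.08896837] 119
12.2 [0.52631645 0.12728239 0.13631799] F [-5.2  -3.95  0.3 ] [0.57 0.36 0.34] along -6.32
```

```bash
python3 -m crank '[[-0.003,0.006,0,0,0,0,0],[-0.003,0.006,0,0,0,0,0]]' >/dev/null; python3 look.py 14 8
```

```text
lever ang 0.30436227 ends [0.54359227 0.13856038] [0.55900468 0.08949539] 117
12.8 [0.5263306  0.1273001  0.13628006] F [-8.14 -3.81  2.39] [0.55 0.36 0.48] along -8.98
```

The stop is reached: the TCP no longer moves and the force is rising (6.3 N to 9.0 N). I'll ease off slightly to a light push and check that it's steady.

```bash
python3 -m crank '[[0,-0.003,0,0,0,0,0],[0,-0.003,0,0,0,0,0],[0,-0.003,0,0,0,0,0]]'; python3 look.py 15 8; python3 look.py 16 8
python3 - <<'E'
from h import *
p=imaging.read_camera('top'); save(p,'top16.png')
for n,z in [('jar_mid',.0575),('tub_mid',.055),('bowl_mid',.06),('blue_press',.15)]:
    print(n,[(round(d['confidence'],2),atz(p,d['location'],z)[:2].round(3)) for d in finder.pinpoint(n,p)[:3]])
E
```

```text
time: 13.1
eef_pos: [0.5263, 0.1273, 0.1363]
tcp_rot: [0.553, 0.833, -0.001, -0.002]
contact_force: [-6.9, -3.9, 1.5]
opening: -0.001
lever ang 0.31038195 ends [0.54341315 0.13849407] [0.5591143  0.08954252] 120
13.5 [0.52634057 0.12730125 0.13632324] F [-6.76 -2.97  1.73] [0.5  0.3  0.42] along -7.38
lever ang 0.28332 ends [0.54427444 0.13878973] [0.55882349 0.08881917] 121
13.9 [0.52633995 0.12728629 0.13631298] F [-6.56 -3.59  1.41] [0.6  0.58 0.45] along -7.44
jar_mid []
tub_mid [(0.77, array([ 0.421, -0.083]))]
bowl_mid [(0.87, array([ 0.748, -0.23 ])), (0.79, array([0.767, 0.14 ])), (0.72, array([ 0.775, -0.063]))]
blue_press [(0.78, array([ 0.493, -0.22 ]))]
```

View pics/crop16.png

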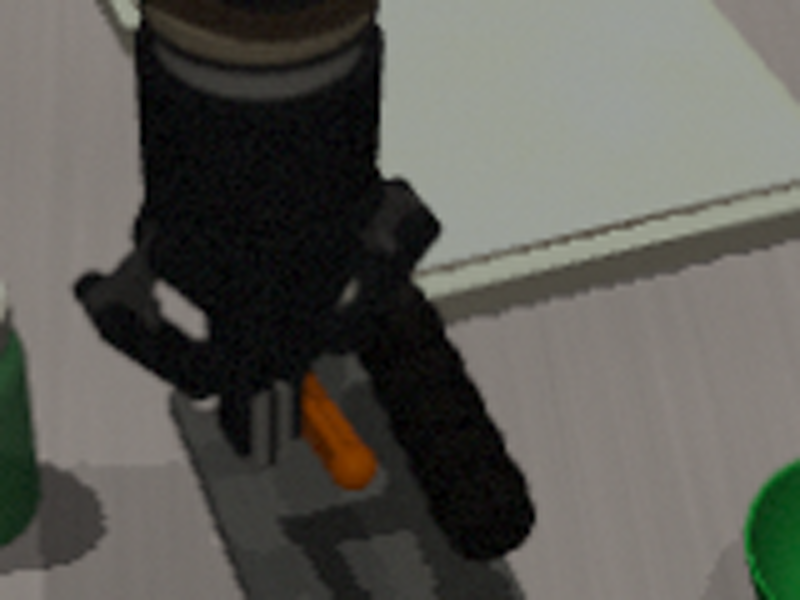

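View pics/top16.png

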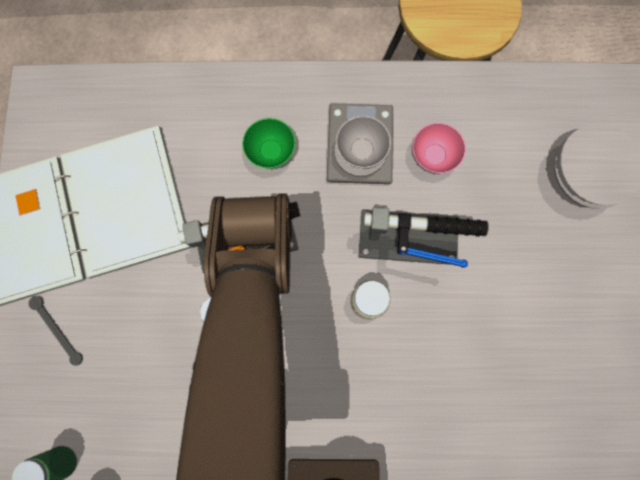

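Run:
```python
from h import *
T=[];F=[]
for i in range(8):
    p=imaging.read_camera('wrist'); s=telemetry.get_state(); T.append(s['wrist_torque']);F.append(s['contact_force'])
save(p,'wrist17.png'); F=np.mean(F,0);T=np.mean(T,0); print(F,T, 'line point rel sensor', np.cross(F,T)/(F@F), 'T.F',T@F)
```

```text
[-6.47087064 -3.17515752  1.29608515] [-0.48707856  1.01586943 -0.00859736] line point rel sensor [-0.02404005 -0.01280778 -0.15139962] T.F -0.08486604165481891
```

View pics/wrist17.png

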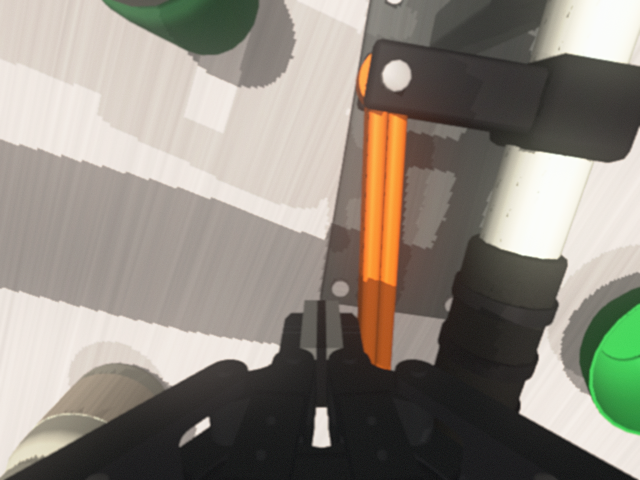

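The wrist picture shows the outer back of one finger against the blade's outer face at about (362,330). There is nothing behind the blade and open space to the sleeve at about (450,330). The force line of action runs through the fingertip, so nothing else is touching. I'll hand it in now.

Run:
```python
from plant import ticket, telemetry
print(telemetry.get_state()['time']); print(ticket.sign_off())
```

```text
14.55
the job is handed in; nothing more can be done
None
```

The orange lever is pressed in to its stop and was still held there with a steady push of about 7.4 N when I handed in at 14.6 s. I pushed with the fingers shut, using the outer back of one finger on the blade's outer face near the press point.

**Stop reached:** in the last forward step I commanded about 0.9 mm more. The tool moved less than 0.1 mm while the push rose from 6.3 to 9.0 N. I then eased off to about 7.4 N, and the lever stayed put.

**Lever angle:** the side camera gives about 0.29 rad of travel, against 0.30 at the stop. That difference is within the picture's accuracy.

**Contact:** the wrist force points to a single contact at the fingertip. The wrist picture shows clear space between the blade and the bar.

**Other things:**
- The tub, the bowl and the blue lever read within about 6 mm of where they started.
- The arm hid most of the jar from the top camera at the end, so I could not measure it again. No unexpected force showed on the way in, and the fingers stayed above the jar's height.
- The top camera could not see the lever during the press, so the lever angle comes from the side camera alone.

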